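# Find the hidden drawer catch by feel and open the tool chest

## Task

Open the drawer of the low grey tool chest by at least 8 cm and let go of it. It is held shut by a concealed spring catch: one piece of the ribbed floor of the finger channel on the drawer front gives way when pressed, but where along the channel differs from chest to chest and cannot be seen, so run the closed fingers along the channel floor with light pressure until they sink in, press the catch right down, and draw the drawer out gently with the fingers still in the channel. Do not force anything, and leave the other things on and round the chest where they lie.

Things in the scene. Friction and masses are not known exactly. Their poses are not given: they have to be found in the camera images.
- chest: low grey steel tool chest with one drawer, 340 mm wide, 220 mm deep, 98 mm high, fixed on the bench. Origin: centre of its underside. Its x axis points from the drawer front to the back, y along the front to the left as seen from the robot, z up. An aluminium pull with the finger channel runs along the top of the drawer front
- slot_mid (a point): middle of the finger channel's floor, 68 mm above the bench; moves with the drawer, axes as the chest's. The channel, open upwards, is 40 mm across (x) and 138 mm long (y, -69 to +69 mm). Its ribbed floor is level and rigid but for the catch: 38 mm of its length, full width, flush and looking the same, the middle of it anywhere from -47 to +47 mm along y
- lip_mid (a point): middle of the top edge of the channel's front wall (4 mm thick, aluminium, 20 mm above the floor, 22 mm in front of slot_mid); moves with the drawer. The channel's back wall, the drawer front, rises 24 mm above the floor; the chest's top begins 32 mm behind slot_mid and lies 30 mm above the floor
- drawer (a joint): how far the drawer is drawn out towards the robot (along the chest's -x), in m: 0 shut, 0.12 at its stop. It has 2 mm of play when latched and runs with about 3 N of friction
- catch (a joint): how far the catch is pressed down, in m: 0 flush, 0.011 at its stop. Its spring begins to give at about 3 N and takes 8.5 N fully down; the drawer is free from about 0.008. Pulling on the drawer before that binds the catch. It needs holding down only for the drawer's first 20 mm and springs up flush when let go
- tape_measure: orange tape measure 37x85x60 mm on the rear left of the chest's top; origin at the centre of its underside
- pliers: black pliers 55x185x14 mm on the rear of the chest's top; origin at the centre of the underside
- steel_offcut: steel bar offcut 20x85x12 mm on the bench in front of the chest, to the left; origin at the centre of the underside
- yellow_cap: yellow plastic cap used as a parts cup, 66 mm across and 46 mm high, on the bench at the left; origin at the centre of the underside
- black_tape: roll of black tape, 60 mm across and 19 mm high, flat on the bench in front of the chest, to the right; origin at the centre of the underside

How it is judged:
By the outcome, as a careful person would: the job done as asked, in the order asked, and still so for the second after the job is handed in, with the robot touching nothing.
It also fails if it takes over 64 s, if anything falls off the work surface, if the arm or the gripper's body presses on something with over 40 N, if the wrist force passes 120 N, or if a joint passes its speed limit or range.

## Robot

A 6-joint arm with a two-finger parallel gripper is mounted at the origin on the work surface; the furniture and walls round the work are solid. World frame = base frame: x ahead of the robot, y to its left, z up, the work surface at z = 0. Lengths are in mm, angles in degrees, forces in N, time in s.
With the tool pointing down it reaches from about 300 to 875 mm from the base axis. Payload 6.4 kg.
Tool frame: the origin (TCP) lies at the very end of the fingers, on their centre line; the grasp point (between the pads) lies 19 mm behind it (ctrl.grasp_offset is the distance from the TCP to the grasp point, in mm); z points along the fingers, y is the line along which they close (so a half turn about z gives the same grasp; the last joint's range is limited). The gripper opens to 85 mm and grips with 20 to 120 N. Pads are 22 mm wide; open, the fingers measure 114 mm over their backs; the gripper's body (76 mm by 85 mm) begins 54 mm behind the grasp point. The pads swing forward as they close: fully open they stand 13 mm farther back than shut.
Start: joints at [-88.138, 10.359, 92.074, -0, 77.567, -11.82], TCP at [136.024, -558.694, 231.288] pointing down, gripper open.
Joint ranges: [-171.53, 171.53], [-51.25, 118.39], [17.06, 147.69], [-65.23, 245.23], [0, 150.52], [-178.68, 178.68]. Speed limits (degrees/s): [147.25, 147.25, 172.46, 180, 180, 180].

## Interface

Orientations are given as a 3x3 rotation matrix whose columns are the frame's x, y, z axes.
In Python, from plant import ctrl gives the robot as it stands.
- The arm moves only by the tool send_rows, never from a script. Its argument "moves" is one flat list of numbers, 5 for each row, row after row: the shift along the tool's x, y, z in m, then the turn about the tool's z in degrees, then the gripper command: -1 is shut, 1 is fully open, values between are in proportion. A call has 1 to 5 rows; each row is the pose to reach, as a shift and turn from the pose commanded when the call began, along the tool's axes at that moment; what a row does not reach only later rows make up. A row lasts 1/8 s, in which the tool goes at most 62.5 mm and 10.7 degrees, less where a joint would pass 70% of its speed; a pose out of reach is approached as far as the arm can. A call with a gripper value outside its range is refused whole. The fingers move at their own pace and stop on an object; the grip force is fixed at half the most. Time passes only in rows, so rows that repeat a pose let the fingers close. It gives the time, the measured TCP pose, the force, the opening and the grip force at its end, in the units of the state.
- ctrl.observe(): the state, without advancing time (a new reading comes with each control period).
- ctrl.read_camera(name): name is "scene" or "top"; returns a dict with "frame" (400x640x3 uint8, blue, green, red), "K" (3x3 intrinsics, pixels), "dist_coeffs" ([k1, k2, p1, p2, k3] as OpenCV has them; the pictures are not rectified), "eye" and "rotation" of the camera in the world. Camera axes: x right, y up, looking along -z (the intrinsics and any distortion apply to the point x, -y, -z); pixel columns grow to the right and rows downward; lengths in mm; the calibration is good to about 2 mm. A picture is of the moment at which its call begins. There is no depth.
- ctrl.finish_job(): hands the job in; it is judged then, once.
The state is a dict: "time_s": time; "q": joint angles; "joint_vel": joint speeds; "tau": joint torques, N m; "eef_pos": TCP position; "tool_rot": TCP orientation; "contact_force": force on the tool from outside, world axes, zero at the start; "ft_torque": the same for the moment, N m; "gripper_width": opening from 0.0 (shut) to 1.0 (fully open); "gripper_force": force on a finger pad.
Only numpy, scipy, OpenCV 4.12 (cv2) and the standard library are available. Lean on these libraries where they do the work, as an engineer would, in place of code of your own. Each camera call takes 0.05 s, during which the arm holds its last target. There are 200 camera calls.

## Working session

There is one attempt and no reset: what is moved stays moved. The work goes in short steps, Python scripts to look and compute and a tool call to move; the robot and the scene stay as the last step left them, time stands still between calls to the robot, and variables do not carry over. Pictures are saved under pics/ and viewed, at most 10 in all, crops included, and the job is handed in when it is done.

Besides the shell and the picture viewer there is one more tool, called after ">>>" as name(argument=value, ...) on one line, values as JSON. send_rows: Moves the arm, as the interface text tells. Its arguments: {"type":"object","properties":{"moves":{"type":"array"}},"required":["moves"]}

```bash
mkdir -p pics; python3 - <<'E'
from plant import ctrl
import cv2
for n in("scene","top"):
    c=ctrl.read_camera(n); cv2.imwrite(f"pics/{n}0.png",c["frame"]); print(n,c["K"],c["dist_coeffs"],c["eye"],c["rotation"])
o=ctrl.observe(); print(o)
E
```

```text
scene [[469.0316122    0.         311.77606235]
 [  0.         469.0316122  196.43561387]
 [  0.           0.           1.        ]] [0.02727843 0.         0.         0.         0.        ] [1123.18847888   41.78564682 1070.93218578] [[ 0.17946487 -0.83515419  0.5199133 ]
 [ 0.98363662  0.14381755 -0.10851499]
 [ 0.01585409  0.5308804   0.84729844]]
top [[375.99692581   0.         324.3641581 ]
 [  0.         375.99692581 192.77825063]
 [  0.           0.           1.        ]] [-0.07798462  0.          0.          0.          0.        ] [ 344.46276296  191.6634169  1074.0090719 ] [[-0.00143802  0.98513175 -0.17179458]
 [-0.99998175 -0.00242472 -0.00553383]
 [-0.00586811  0.17178348  0.98511725]]
{'time_s': 0.1, 'q': array([-8.81372709e+01,  1.03964402e+01,  9.21265076e+01, -8.20032182e-04,
        7.75669954e+01, -1.18205471e+01]), 'joint_vel': array([ 0.03818049, -0.04866901, -0.08672935,  0.15345432, -0.13143518,
       -0.00327934]), 'tau': array([-3.41723944e-05, -4.45877802e+01, -3.52239525e+01, -3.26315430e-04,
        4.17354866e-03,  1.35908761e-05]), 'eef_pos': array([ 136.01076831, -558.17065593,  230.48108197]), 'tool_rot': array([[ 9.71617487e-01,  2.36557509e-01, -6.49958228e-05],
       [ 2.36557318e-01, -9.71616270e-01,  1.56852222e-03],
       [ 3.07894710e-04, -1.53937885e-03, -9.99998768e-01]]), 'contact_force': array([-0.95152008,  0.05788832,  0.1356434 ]), 'ft_torque': array([ 0.03788517,  0.01646744, -0.05773424]), 'gripper_force': 0.0, 'gripper_width': 0.9993058352533296}
```

View pics/top0.png

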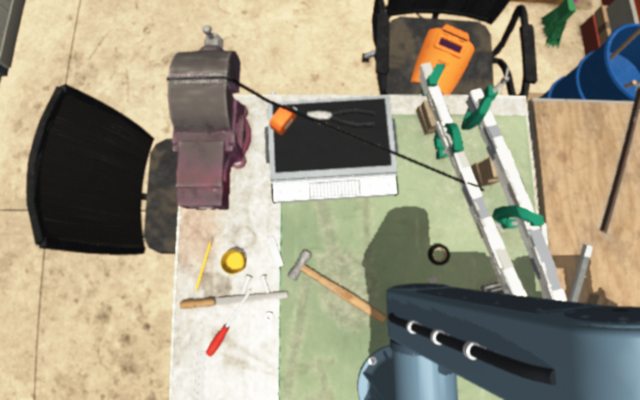

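View pics/scene0.png

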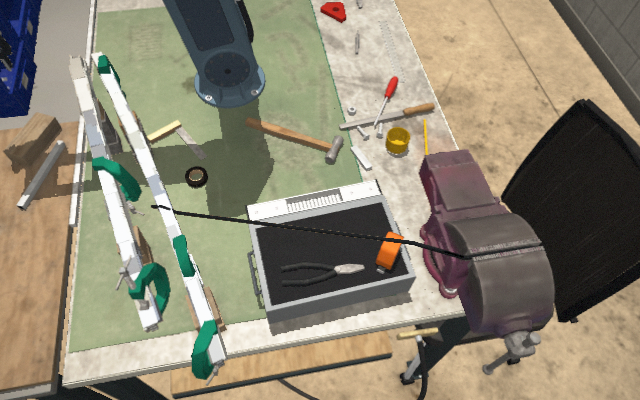

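The top view shows the chest at about columns 268–397, rows 97–200, with the ribbed channel at (335,188). A black cable crosses above the chest in both views, and I'll triangulate its height from enlarged crops.

```bash
python3 - <<'E'
import cv2
a=cv2.imread("pics/top0.png")[85:215,255:415]; cv2.imwrite("pics/topc.png",cv2.resize(a,None,fx=5,fy=4.5,interpolation=2)[:600] if 0 else cv2.resize(a,None,fx=4.5,fy=4.5,interpolation=2))
a=cv2.imread("pics/scene0.png")[165:325,230:430]; cv2.imwrite("pics/scenec.png",cv2.resize(a,None,fx=3.7,fy=3.7,interpolation=2))
E
```

```text
(no output)
```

View pics/topc.png

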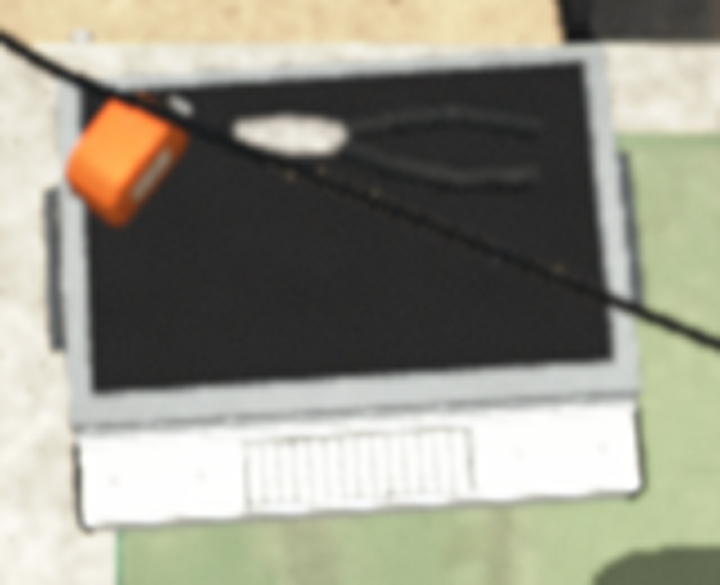

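View pics/scenec.png

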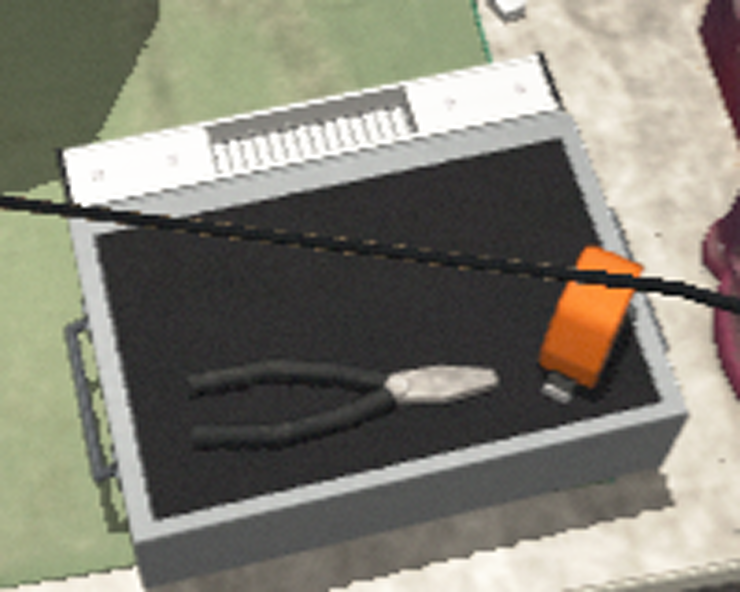

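The crops show the channel opening: in the top crop its corners are at about (245,440), (470,428), (472,500) and (250,512), and in the scene crop the front lip edge runs from (207,127) to (408,88). The cable passes above the rear and right of the chest.

```bash
cat > h.py <<'E'
import numpy as np,cv2
from plant import ctrl
cams={n:ctrl.read_camera(n) for n in("scene","top")}
def ray(n,p):
    c=cams[n];u=cv2.undistortPoints(np.array([[p]],float),np.array(c["K"]),np.array(c["dist_coeffs"]))[0,0]
    return np.array(c["eye"]),np.array(c["rotation"])@np.array([u[0],-u[1],-1])
def atz(n,p,z):
    e,d=ray(n,p);return e+d*(z-e[2])/d[2]
E
python3 - <<'E'
from h import *
T=lambda x,y:((x+.5)/4.5+254.5,(y+.5)/4.5+84.5)
S=lambda x,y:((x+.5)/3.7+229.5,(y+.5)/3.7+164.5)
np.set_printoptions(precision=1,suppress=True)
for k,p,z in[("RL",(62,65),98),("RR",(605,48),98),("FL",(77,430),98),("FR",(637,390),98),("c rearL",(245,440),92),("c rearR",(470,428),92),("c frR",(472,500),88),("c frL",(250,512),88)]:print("top",k,atz("top",T(*p),z))
for k,p,z in[("RL",(688,413),98),("RR",(135,545),98),("FL",(570,115),98),("FR",(70,215),98),("c frR",(207,127),88),("c frL",(408,88),88),("c reR",(217,174),92),("c reL",(415,130),92)]:print("sc",k,atz("scene",S(*p),z))
# cable: intersect plane of scene segments with top rays
tp=[(0,35),(290,165),(450,235),(720,345)];sc=[(0,200),(220,232),(560,272),(740,303)]
for t in tp:
    e,d=ray("top",T(*t))
    for i in range(3):
        E0,a=ray("scene",S(*sc[i]));_,b=ray("scene",S(*sc[i+1]));n=np.cross(a,b)
        s=n@(E0-e)/(n@d);X=e+s*d
        print("cable",t,i,X)
E
```

```text
top RL [779.2 352.2  98. ]
top RR [789.3  17.   98. ]
top FL [549. 337.  98.]
top FR [572.4   5.6  98. ]
top c rearL [543.9 237.9  92. ]
top c rearR [550.8 104.6  92. ]
top c frR [508.2 103.8  88. ]
top c frL [501.4 234.9  88. ]
sc RL [770.6 355.7  98. ]
sc RR [793.3  19.5  98. ]
sc FL [554.1 340.9  98. ]
sc FR [572.9   6.3  98. ]
sc c frR [516.3 102.8  88. ]
sc c frL [508.7 241.3  88. ]
sc c reR [555.5 103.5  92. ]
sc c reL [544.5 238.1  92. ]
cable (0, 35) 0 [752.5 370.8 199. ]
cable (0, 35) 1 [747.8 368.7 209.1]
cable (0, 35) 2 [750.9 370.1 202.5]
cable (290, 165) 0 [683.6 209.8 176. ]
cable (290, 165) 1 [682.  209.7 180.4]
cable (290, 165) 2 [680.  209.6 185.6]
cable (450, 235) 0 [646.2 120.2 164.9]
cable (450, 235) 1 [645.9 120.3 165.8]
cable (450, 235) 2 [641.9 121.2 177.8]
cable (720, 345) 0 [585.8 -32.1 151.8]
cable (720, 345) 1 [587.1 -33.4 146.8]
cable (720, 345) 2 [580.9 -27.6 170.5]
```

Both cameras agree: slot_mid is at about (529,171,68), with a chest yaw of about 3.4°. The cable stays at x>580 and z about 150–200, so I'll keep high on the way over. First I raise the arm, close the gripper and align the yaw.

>>> send_rows(moves=[0,0,-0.06,5,-1,0,0,-0.12,10.3,-1,0,0,-0.13,10.3,-1])

```text
time_s: 0.57
eef_pos: [136.2, -560.5, 366.9]
tool_rot: [[0.998, 0.059, 0.0], [0.059, -0.998, -0.009], [-0.0, 0.009, -1.0]]
contact_force: [0.3, -1.1, 0.1]
gripper_width: 0.376
gripper_force: 0.0
```

>>> send_rows(moves=[0.03,-0.052,0,0,-1,0.06,-0.104,0,0,-1,0.09,-0.156,0,0,-1,0.12,-0.208,0,0,-1,0.15,-0.26,0,0,-1])

```text
time_s: 1.2
eef_pos: [270.7, -288.2, 360.2]
tool_rot: [[0.998, 0.059, -0.0], [0.059, -0.998, 0.001], [-0.0, -0.001, -1.0]]
contact_force: [0.8, -0.5, 0.8]
gripper_width: 0.001
gripper_force: 0.0
```

>>> send_rows(moves=[0.03,-0.052,0,0,-1,0.06,-0.104,0,0,-1,0.09,-0.156,0,0,-1,0.12,-0.208,0,0,-1,0.15,-0.26,0,0,-1])

```text
time_s: 1.82
eef_pos: [405.0, -19.8, 360.4]
tool_rot: [[0.998, 0.06, -0.001], [0.06, -0.998, 0.0], [-0.001, -0.0, -1.0]]
contact_force: [0.3, -1.1, 0.5]
gripper_width: -0.002
gripper_force: 0.0
```

>>> send_rows(moves=[0.045,-0.04,0,0,-1,0.09,-0.08,0.0,0,-1,0.125,-0.115,0.02,0,-1,0.133,-0.13,0.06,0,-1,0.133,-0.13,0.11,0,-1])

```text
time_s: 2.45
eef_pos: [530.2, 117.2, 249.4]
tool_rot: [[0.998, 0.062, 0.0], [0.062, -0.998, 0.0], [0.0, -0.0, -1.0]]
contact_force: [0.2, 0.1, -0.9]
gripper_width: 0.0
gripper_force: 0.0
```

>>> send_rows(moves=[0,0,0.05,0,-1,0,0,0.09,0,-1,0,0,0.11,0,-1,0,0,0.11,0,-1])

```text
time_s: 2.95
eef_pos: [527.6, 115.7, 138.4]
tool_rot: [[0.998, 0.059, -0.006], [0.059, -0.998, 0.0], [-0.006, -0.0, -1.0]]
contact_force: [-0.6, 0.7, 0.3]
gripper_width: -0.001
gripper_force: 0.0
```

```bash
python3 - <<'E'
from h import *
o=ctrl.observe();print(o["time_s"],o["eef_pos"],o["contact_force"])
p=o["eef_pos"]-np.array([529,171,68]);a=np.radians(3.4);print("chest frame",p[0]*np.cos(a)+p[1]*np.sin(a),-p[0]*np.sin(a)+p[1]*np.cos(a),p[2])
s=cams["scene"]["frame"][150:270,220:420];t=cams["top"]["frame"][100:220,255:415]
cv2.imwrite("pics/near.png",np.vstack([cv2.resize(s,(500,300),interpolation=2),cv2.resize(t,(500,300)if 0 else (400,300),interpolation=2)if 0 else cv2.copyMakeBorder(cv2.resize(t,(400,300),interpolation=2),0,0,0,100,0)]))
E
```

```text
3.05 [529.91691434 115.69283087 141.42226867] [-0.4619896   0.12709578  0.22762202]
chest frame -2.3647672238949147 -55.26419786061786 73.42226866679644
```

View pics/near.png

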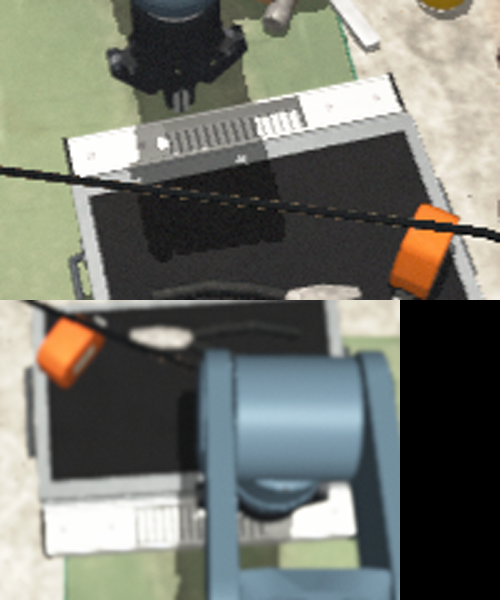

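The picture shows the closed fingertips at about (180,105) in the scene crop, above the right end of the channel and clear of the cable. I'll shift to y −46 and lower slowly.

>>> send_rows(moves=[0.002,-0.009,0.02,0,-1,0.002,-0.009,0.04,0,-1,0.002,-0.009,0.04,0,-1,0.002,-0.009,0.04,0,-1])

```text
time_s: 3.55
eef_pos: [532.4, 124.8, 102.8]
tool_rot: [[0.998, 0.059, 0.002], [0.059, -0.998, 0.0], [0.002, 0.0, -1.0]]
contact_force: [-0.4, -0.6, 0.1]
gripper_width: -0.001
gripper_force: 0.0
```

```bash
cat >> h.py <<'E'
def st():
    o=ctrl.observe();p=o["eef_pos"]-np.array([529,171,68]);a=np.radians(3.4);print(o["time_s"],o["eef_pos"].round(1),o["contact_force"].round(1),"chest",np.round([p[0]*np.cos(a)+p[1]*np.sin(a),-p[0]*np.sin(a)+p[1]*np.cos(a),p[2]],1))
def px(n,P):
    c=cams[n];q=np.array(c["rotation"]).T@(np.array(P)-c["eye"]);q=q*[1,-1,-1]
    return cv2.projectPoints(q.reshape(1,1,3),np.zeros(3),np.zeros(3),np.array(c["K"]),np.array(c["dist_coeffs"]))[0].ravel()
E
python3 - <<'E'
from h import *
st();print("tip of last pic expected 292,192:",px("scene",[529.9,115.7,141.4]))
print((px("scene",ctrl.observe()["eef_pos"])-[250,160])*5)
s=cams["scene"]["frame"][160:270,250:390];cv2.imwrite("pics/n2.png",cv2.resize(s,None,fx=5,fy=5,interpolation=2))
E
```

```text
3.65 [532.5 124.8 102.8] [ 0.1  0.4 -0.6] chest [  0.7 -46.3  34.8]
tip of last pic expected 292,192: [291.16837249 191.06255672]
[226.89278699 200.08026009]
```

View pics/n2.png

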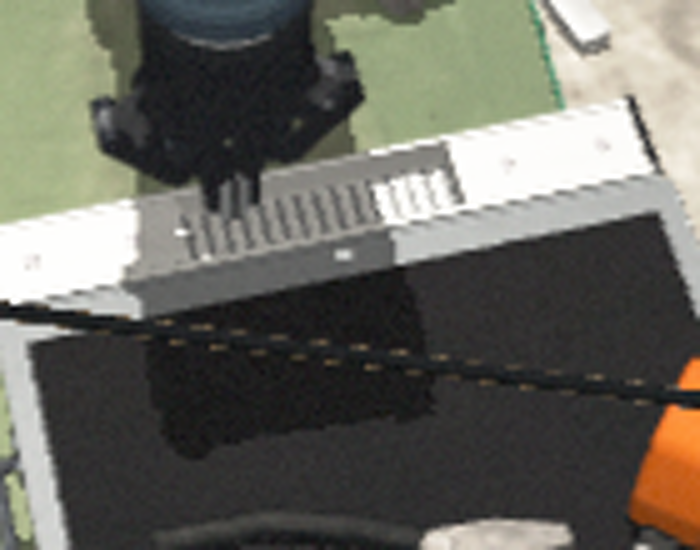

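The tip at about (230,208) matches the projection, and the fingers are over the channel. I'll lower them into it.

>>> send_rows(moves=[0,0,0.012,0,-1,0,0,0.022,0,-1,0,0,0.03,0,-1,0,0,0.03,0,-1,0,0,0.03,0,-1])

```text
time_s: 4.28
eef_pos: [531.5, 124.8, 71.3]
tool_rot: [[0.998, 0.059, -0.0], [0.059, -0.998, -0.0], [-0.0, 0.0, -1.0]]
contact_force: [1.3, -0.6, 0.7]
gripper_width: 0.002
gripper_force: 0.0
```

>>> send_rows(moves=[0,0,0.001,0,-1,0,0,0.002,0,-1,0,0,0.003,0,-1,0,0,0.003,0,-1])

```text
time_s: 4.78
eef_pos: [531.3, 124.8, 68.2]
tool_rot: [[0.998, 0.059, -0.0], [0.059, -0.998, 0.0], [-0.0, -0.0, -1.0]]
contact_force: [0.3, -0.7, 0.6]
gripper_width: -0.002
gripper_force: 0.0
```

>>> send_rows(moves=[0,0,0.0005,0,-1,0,0,0.001,0,-1,0,0,0.001,0,-1])

```text
time_s: 5.15
eef_pos: [531.5, 124.8, 68.0]
tool_rot: [[0.998, 0.059, -0.0], [0.059, -0.998, -0.0], [-0.0, 0.0, -1.0]]
contact_force: [-2.4, -0.3, 5.8]
gripper_width: -0.001
gripper_force: 3.3
```

Contact with the rigid floor is at z 68.0. I'll now sweep left along the channel with light pressure.

>>> send_rows(moves=[0,-0.002,0,0,-1,0,-0.004,0,0,-1,0,-0.004,0,0,-1])

```text
time_s: 5.52
eef_pos: [532.0, 128.6, 68.0]
tool_rot: [[0.998, 0.059, 0.002], [0.059, -0.998, -0.001], [0.002, 0.001, -1.0]]
contact_force: [-0.0, -3.5, 6.0]
gripper_width: -0.001
gripper_force: 2.9
```

>>> send_rows(moves=[0,-0.002,0,0,-1,0,-0.004,0,0,-1,0,-0.004,0,0,-1])

```text
time_s: 5.9
eef_pos: [531.9, 132.6, 68.0]
tool_rot: [[0.998, 0.059, 0.002], [0.059, -0.998, -0.0], [0.002, 0.001, -1.0]]
contact_force: [0.1, -1.7, 5.9]
gripper_width: 0.001
gripper_force: 2.7
```

>>> send_rows(moves=[0,-0.002,0,0,-1,0,-0.004,0,0,-1,0,-0.004,0,0,-1])

```text
time_s: 6.28
eef_pos: [531.7, 136.6, 68.0]
tool_rot: [[0.998, 0.059, 0.002], [0.059, -0.998, -0.0], [0.002, 0.001, -1.0]]
contact_force: [-0.6, -3.3, 5.1]
gripper_width: 0.001
gripper_force: 2.6
```

>>> send_rows(moves=[0,-0.002,0,0,-1,0,-0.004,0,0,-1,0,-0.004,0,0,-1])

```text
time_s: 6.65
eef_pos: [531.4, 140.6, 68.0]
tool_rot: [[0.998, 0.059, 0.002], [0.059, -0.998, -0.0], [0.002, 0.001, -1.0]]
contact_force: [0.3, -3.0, 5.1]
gripper_width: 0.0
gripper_force: 2.6
```

>>> send_rows(moves=[0,-0.002,0,0,-1,0,-0.004,0,0,-1,0,-0.004,0,0,-1])

```text
time_s: 7.02
eef_pos: [531.1, 144.6, 68.0]
tool_rot: [[0.998, 0.059, 0.002], [0.059, -0.998, -0.0], [0.002, 0.001, -1.0]]
contact_force: [1.2, -2.4, 4.8]
gripper_width: 0.001
gripper_force: 2.7
```

>>> send_rows(moves=[0,-0.002,0,0,-1,0,-0.004,0,0,-1,0,-0.004,0,0,-1])

```text
time_s: 7.4
eef_pos: [530.9, 148.6, 68.0]
tool_rot: [[0.998, 0.059, 0.002], [0.059, -0.998, -0.0], [0.002, 0.001, -1.0]]
contact_force: [0.3, -2.8, 5.4]
gripper_width: -0.001
gripper_force: 2.7
```

>>> send_rows(moves=[0,-0.002,0,0,-1,0,-0.004,0,0,-1,0,-0.004,0,0,-1])

```text
time_s: 7.78
eef_pos: [530.7, 152.6, 68.0]
tool_rot: [[0.998, 0.059, 0.002], [0.059, -0.998, -0.0], [0.002, 0.001, -1.0]]
contact_force: [0.4, -2.6, 5.9]
gripper_width: 0.006
gripper_force: 2.7
```

>>> send_rows(moves=[0,-0.002,0,0,-1,0,-0.004,0,0,-1,0,-0.004,0,0,-1])

```text
time_s: 8.15
eef_pos: [530.4, 156.6, 68.0]
tool_rot: [[0.998, 0.059, 0.002], [0.059, -0.998, -0.0], [0.002, 0.0, -1.0]]
contact_force: [0.6, -1.7, 5.3]
gripper_width: -0.007
gripper_force: 2.7
```

>>> send_rows(moves=[0,-0.002,0,0,-1,0,-0.004,0,0,-1,0,-0.004,0,0,-1])

```text
time_s: 8.52
eef_pos: [530.2, 160.6, 68.0]
tool_rot: [[0.998, 0.059, 0.002], [0.059, -0.998, -0.0], [0.002, 0.0, -1.0]]
contact_force: [-0.4, -2.6, 5.6]
gripper_width: -0.002
gripper_force: 2.7
```

>>> send_rows(moves=[0,-0.002,0,0,-1,0,-0.004,0,0,-1,0,-0.004,0,0,-1])

```text
time_s: 8.9
eef_pos: [529.9, 164.6, 68.0]
tool_rot: [[0.998, 0.059, 0.002], [0.059, -0.998, -0.0], [0.002, 0.0, -1.0]]
contact_force: [0.6, -1.8, 5.0]
gripper_width: -0.0
gripper_force: 2.7
```

>>> send_rows(moves=[0,-0.002,0,0,-1,0,-0.004,0,0,-1,0,-0.004,0,0,-1])

```text
time_s: 9.28
eef_pos: [529.7, 168.6, 68.0]
tool_rot: [[0.998, 0.059, 0.002], [0.059, -0.998, -0.0], [0.002, 0.0, -1.0]]
contact_force: [0.6, -2.6, 5.5]
gripper_width: -0.002
gripper_force: 2.7
```

>>> send_rows(moves=[0,-0.002,0,0,-1,0,-0.004,0,0,-1,0,-0.004,0,0,-1])

```text
time_s: 9.65
eef_pos: [529.5, 172.6, 68.0]
tool_rot: [[0.998, 0.059, 0.002], [0.059, -0.998, -0.0], [0.002, 0.0, -1.0]]
contact_force: [-0.5, -3.8, 6.3]
gripper_width: -0.002
gripper_force: 2.7
```

>>> send_rows(moves=[0,-0.002,0,0,-1,0,-0.004,0,0,-1,0,-0.004,0,0,-1])

```text
time_s: 10.02
eef_pos: [529.2, 176.6, 68.0]
tool_rot: [[0.998, 0.059, 0.002], [0.059, -0.998, -0.0], [0.002, 0.0, -1.0]]
contact_force: [0.9, -2.3, 5.8]
gripper_width: 0.0
gripper_force: 2.7
```

>>> send_rows(moves=[0,-0.002,0,0,-1,0,-0.004,0,0,-1,0,-0.004,0,0,-1])

```text
time_s: 10.4
eef_pos: [529.0, 180.6, 68.0]
tool_rot: [[0.998, 0.059, 0.002], [0.059, -0.998, -0.0], [0.002, 0.0, -1.0]]
contact_force: [-0.4, -3.7, 4.9]
gripper_width: 0.006
gripper_force: 2.7
```

>>> send_rows(moves=[0,-0.002,0,0,-1,0,-0.004,0,0,-1,0,-0.004,0,0,-1])

```text
time_s: 10.78
eef_pos: [528.7, 184.6, 68.0]
tool_rot: [[0.998, 0.059, 0.002], [0.059, -0.998, -0.0], [0.002, 0.0, -1.0]]
contact_force: [-0.1, -2.2, 5.6]
gripper_width: -0.001
gripper_force: 2.7
```

>>> send_rows(moves=[0,-0.002,0,0,-1,0,-0.004,0,0,-1,0,-0.004,0,0,-1])

```text
time_s: 11.15
eef_pos: [527.9, 189.0, 67.4]
tool_rot: [[0.998, 0.059, 0.001], [0.059, -0.998, 0.0], [0.001, -0.0, -1.0]]
contact_force: [1.9, -0.7, 3.9]
gripper_width: -0.0
gripper_force: 1.4
```

>>> send_rows(moves=[0,-0.002,0,0,-1,0,-0.004,0,0,-1,0,-0.004,0,0,-1])

```text
time_s: 11.52
eef_pos: [527.1, 193.0, 67.2]
tool_rot: [[0.998, 0.059, -0.0], [0.059, -0.998, 0.0], [-0.0, -0.0, -1.0]]
contact_force: [-0.5, -1.2, 2.4]
gripper_width: -0.001
gripper_force: 1.5
```

>>> send_rows(moves=[0,-0.002,0,0,-1,0,-0.004,0,0,-1,0,-0.004,0,0,-1])

```text
time_s: 11.9
eef_pos: [527.0, 196.9, 67.3]
tool_rot: [[0.998, 0.059, -0.0], [0.059, -0.998, 0.0], [-0.0, -0.0, -1.0]]
contact_force: [-0.2, -0.6, 3.4]
gripper_width: -0.001
gripper_force: 1.5
```

>>> send_rows(moves=[0,-0.002,0,0,-1,0,-0.004,0,0,-1,0,-0.004,0,0,-1])

```text
time_s: 12.28
eef_pos: [526.9, 200.9, 67.3]
tool_rot: [[0.998, 0.059, 0.0], [0.059, -0.998, 0.0], [0.0, -0.0, -1.0]]
contact_force: [-0.3, -1.3, 2.7]
gripper_width: 0.005
gripper_force: 1.5
```

The fingers sank at y≈188 and are still down at 201. I'll centre at about 195 and press the catch down.

>>> send_rows(moves=[0,0.003,0,0,-1,0,0.006,0,0,-1,0,0.006,0.003,0,-1,0,0.006,0.005,0,-1,0,0.006,0.005,0,-1])

```text
time_s: 12.9
eef_pos: [527.4, 194.7, 62.3]
tool_rot: [[0.998, 0.059, 0.0], [0.059, -0.998, -0.0], [0.0, 0.0, -1.0]]
contact_force: [-0.0, 0.7, 5.3]
gripper_width: 0.003
gripper_force: 2.7
```

>>> send_rows(moves=[0,0,0.002,0,-1,0,0,0.004,0,-1,0,0,0.005,0,-1,0,0,0.005,0,-1])

```text
time_s: 13.4
eef_pos: [527.3, 194.7, 57.6]
tool_rot: [[0.998, 0.059, 0.0], [0.059, -0.998, -0.0], [0.0, 0.0, -1.0]]
contact_force: [-1.4, 1.1, 7.9]
gripper_width: 0.001
gripper_force: 3.8
```

>>> send_rows(moves=[0,0,0.0005,0,-1,-0.002,0,0.0008,0,-1,-0.004,0,0.0008,0,-1,-0.006,0,0.0008,0,-1,-0.007,0,0.0008,0,-1])

```text
time_s: 14.02
eef_pos: [522.6, 194.4, 57.9]
tool_rot: [[0.998, 0.059, 0.005], [0.059, -0.998, 0.0], [0.005, -0.0, -1.0]]
contact_force: [2.8, 0.4, 6.5]
gripper_width: 0.003
gripper_force: 3.7
```

>>> send_rows(moves=[-0.001,0,0,0,-1,-0.002,0,0,0,-1,-0.003,0,0,0,-1,-0.004,0,0,0,-1,-0.005,0,0,0,-1])

```text
time_s: 14.65
eef_pos: [517.7, 194.1, 57.9]
tool_rot: [[0.998, 0.059, 0.005], [0.059, -0.998, 0.0], [0.005, -0.0, -1.0]]
contact_force: [3.8, 0.6, 7.6]
gripper_width: -0.004
gripper_force: 3.7
```

>>> send_rows(moves=[-0.002,0,0,0,-1,-0.004,0,0,0,-1,-0.006,0,0,0,-1,-0.008,0,0,0,-1,-0.01,0,0,0,-1])

```text
time_s: 15.28
eef_pos: [507.8, 193.5, 57.9]
tool_rot: [[0.998, 0.059, 0.005], [0.059, -0.998, 0.0], [0.005, -0.0, -1.0]]
contact_force: [2.8, 0.1, 7.6]
gripper_width: 0.001
gripper_force: 3.7
```

```bash
python3 - <<'E'
from h import *
st()
s=cams["scene"]["frame"][150:270,240:400];cv2.imwrite("pics/n3.png",cv2.resize(s,None,fx=5,fy=5,interpolation=2)[:600])
E
```

```text
15.375 [507.4 193.4  57.8] [2.3 1.  7.5] chest [-20.3  23.7 -10.2]
```

View pics/n3.png

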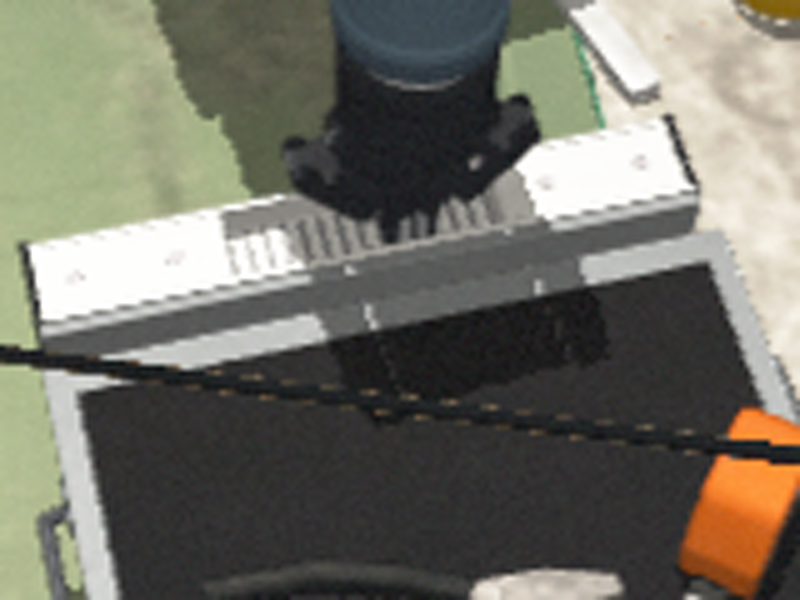

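The drawer is coming out, with a gap now visible behind its front at about (600,240). I'll check the steel offcut at scene pixel (360,157) and the other items against the drawer's path before drawing it further.

```bash
python3 - <<'E'
from h import *
a=np.radians(3.4)
for n,p in[("offcut end near chest",(371,168)),("offcut far",(352,148)),("cap",(397,148)),("tape",(196,185)),("hammer head near",(330,163))]:
    X=atz("scene",p,6);q=X-np.array([529,171,0]);print(n,X.round(),"chest",round(q[0]*np.cos(a)+q[1]*np.sin(a)),round(-q[0]*np.sin(a)+q[1]*np.cos(a)))
E
```

```text
offcut end near chest [406. 358.   6.] chest -112 194
offcut far [328. 321.   6.] chest -192 162
cap [350. 449.   6.] chest -162 288
tape [ 381. -124.    6.] chest -166 -286
hammer head near [369. 248.   6.] chest -155 87
```

The path is clear: the offcut lies beyond the drawer's left edge and the hammer is 155 mm ahead of the slot. I'll continue to about 9 cm.

>>> send_rows(moves=[-0.003,0,0,0,-1,-0.006,0,0,0,-1,-0.01,0,0,0,-1,-0.014,0,0,0,-1,-0.018,0,0,0,-1])

```text
time_s: 16.1
eef_pos: [489.8, 192.3, 57.9]
tool_rot: [[0.998, 0.059, 0.005], [0.059, -0.998, 0.0], [0.005, -0.0, -1.0]]
contact_force: [3.2, -0.2, 7.5]
gripper_width: 0.001
gripper_force: 3.7
```

>>> send_rows(moves=[-0.004,0,0,0,-1,-0.008,0,0,0,-1,-0.012,0,0,0,-1,-0.016,0,0,0,-1,-0.02,0,0,0,-1])

```text
time_s: 16.73
eef_pos: [469.9, 191.1, 57.9]
tool_rot: [[0.998, 0.059, 0.005], [0.059, -0.998, 0.0], [0.005, 0.0, -1.0]]
contact_force: [3.2, 0.3, 6.7]
gripper_width: 0.002
gripper_force: 3.7
```

>>> send_rows(moves=[-0.004,0,0,0,-1,-0.008,0,0,0,-1,-0.012,0,0,0,-1,-0.016,0,0,0,-1,-0.02,0,0,0,-1])

```text
time_s: 17.35
eef_pos: [449.9, 189.9, 57.8]
tool_rot: [[0.998, 0.059, 0.005], [0.059, -0.998, 0.0], [0.005, 0.0, -1.0]]
contact_force: [3.1, -0.6, 7.8]
gripper_width: 0.005
gripper_force: 3.8
```

```bash
python3 - <<'E'
from h import *
st()
s=cams["scene"]["frame"][130:260,230:410];cv2.imwrite("pics/n4.png",cv2.resize(s,None,fx=4.4,fy=4.4,interpolation=2))
E
```

```text
17.45 [449.2 189.9  57.6] [ 1.6 -0.7  8. ] chest [-78.6  23.6 -10.4]
```

View pics/n4.png

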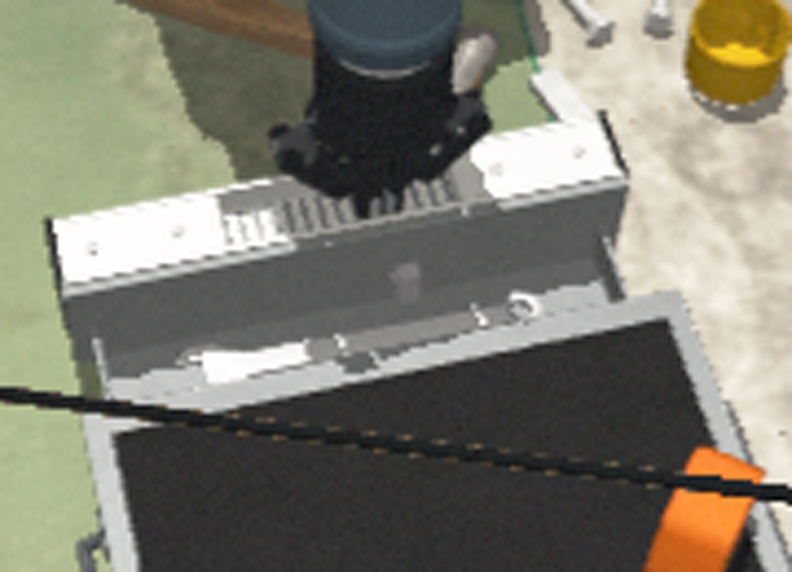

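The drawer is well out, with tools visible inside it. The rear top edge of the drawer front runs from (65,293) to (622,182), so I'll measure the opening from that.

```bash
python3 - <<'E'
from h import *
a=np.radians(3.4)
def ch(p,o,f,z):
    X=atz("scene",((p[0]+.5)/f-.5+o[0],(p[1]+.5)/f-.5+o[1]),z);q=X-np.array([529,171,0]);return (q[0]*np.cos(a)+q[1]*np.sin(a)).round(1)
print("now rear edge of front",[ch(p,(230,130),4.4,92) for p in[(65,293),(622,182)]],"chest rim",[ch(p,(230,130),4.4,98) for p in[(90,412),(668,293)]])
print("channel rear",[ch(p,(230,130),4.4,92) for p in[(228,250),(487,203)]], "was", [ch(p,(230,165),3.7,92) for p in[(217,174),(415,130)]])
E
```

```text
now rear edge of front [np.float64(-45.1), np.float64(-46.8)] chest rim [np.float64(36.2), np.float64(35.2)]
channel rear [np.float64(-52.5), np.float64(-50.4)] was [np.float64(22.5), np.float64(19.5)]
```

About 72 mm is open and 80 mm or more is needed. I'll check the offcut's clearance closely before the last 18 mm.

```bash
python3 - <<'E'
from h import *
s=cv2.imread("pics/scene0.png")[135:185,335:385];t=cv2.imread("pics/top0.png")[230:280,255:305]
u=cams["top"]["frame"][180:280,240:340]
r=lambda i,f:cv2.resize(i,None,fx=f,fy=f,interpolation=2)
cv2.imwrite("pics/off.png",np.hstack([np.vstack([r(s,6),r(t,6)]),cv2.copyMakeBorder(r(u,5),0,100,0,0,0)]))
E
```

```text
(no output)
```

View pics/off.png

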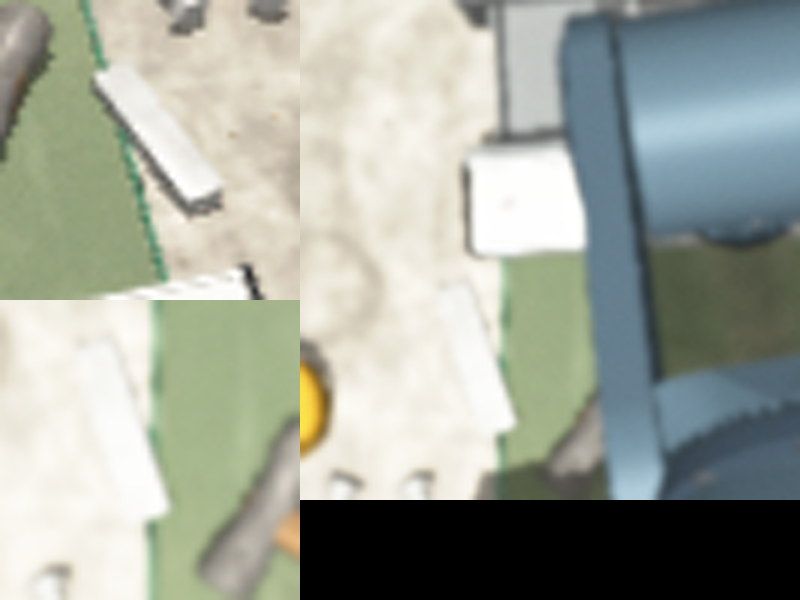

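In the right-hand top crop, the offcut's near end is at (440–470, 285) and the drawer's front-left corner is at (470,255).

```bash
python3 - <<'E'
from h import *
a=np.radians(3.4)
def ch(n,p,o,f,z):
    q=atz(n,((p[0]+.5)/f-.5+o[0],(p[1]+.5)/f-.5+o[1]),z)-np.array([529,171,0]);return (q[0]*np.cos(a)+q[1]*np.sin(a)).round(1),(-q[0]*np.sin(a)+q[1]*np.cos(a)).round(1)
for p in[(190,200),(220,188),(97,80),(122,64)]:print("sc off",ch("scene",p,(335,135),6,12))
for p in[(140,290),(170,283),(200,432),(215,422)]:print("top off",ch("top",p,(240,180),5,12))
print("drawer FL corner",ch("top",(168,255),(240,180),5,88),ch("scene",(602,112),(230,130),4.4,88))
E
```

```text
sc off (np.float64(-111.4), np.float64(179.1))
sc off (np.float64(-114.8), np.float64(194.7))
sc off (np.float64(-188.4), np.float64(156.8))
sc off (np.float64(-195.0), np.float64(171.1))
top off (np.float64(-115.9), np.float64(194.1))
top off (np.float64(-113.0), np.float64(177.0))
top off (np.float64(-196.7), np.float64(163.6))
top off (np.float64(-191.7), np.float64(155.0))
drawer FL corner (np.float64(-103.3), np.float64(167.0)) (np.float64(-100.8), np.float64(167.2))
```

Opening about 14 mm further leaves about 7 mm to the offcut. I'll draw that, then back the fingers off the lip and lift out.

>>> send_rows(moves=[-0.003,0,0,0,-1,-0.006,0,0,0,-1,-0.009,0,0,0,-1,-0.012,0,0,0,-1,-0.0145,0,0,0,-1])

```text
time_s: 18.38
eef_pos: [435.4, 189.0, 57.8]
tool_rot: [[0.998, 0.059, 0.005], [0.059, -0.998, 0.0], [0.005, 0.0, -1.0]]
contact_force: [3.0, 0.5, 7.4]
gripper_width: -0.004
gripper_force: 3.8
```

>>> send_rows(moves=[0,0,-0.003,0,-1,0,0,-0.008,0,-1,0,0,-0.013,0,-1,0.003,0,-0.017,0,-1,0.003,0,-0.024,0,-1])

```text
time_s: 19.0
eef_pos: [435.1, 189.1, 80.1]
tool_rot: [[0.998, 0.059, -0.002], [0.059, -0.998, -0.0], [-0.002, 0.0, -1.0]]
contact_force: [0.9, -0.2, -0.0]
gripper_width: -0.003
gripper_force: 0.0
```

>>> send_rows(moves=[0,0,-0.02,0,-1,0,0,-0.06,0,-1,0,0,-0.12,0,-1,0,0,-0.18,0,-1,0,0,-0.24,0,-1])

```text
time_s: 19.62
eef_pos: [435.1, 189.2, 322.4]
tool_rot: [[0.998, 0.059, -0.001], [0.059, -0.998, -0.0], [-0.001, 0.0, -1.0]]
contact_force: [0.2, -0.4, -0.9]
gripper_width: 0.002
gripper_force: 0.0
```

```bash
python3 - <<'E'
from h import *
st()
s=cams["scene"]["frame"][130:260,230:410];cv2.imwrite("pics/n5.png",cv2.resize(s,None,fx=4.4,fy=4.4,interpolation=2))
E
```

```text
19.725 [438.8 189.9 328.2] [-0.2  0.5 -0.8] chest [-88.9  24.2 260.2]
```

View pics/n5.png

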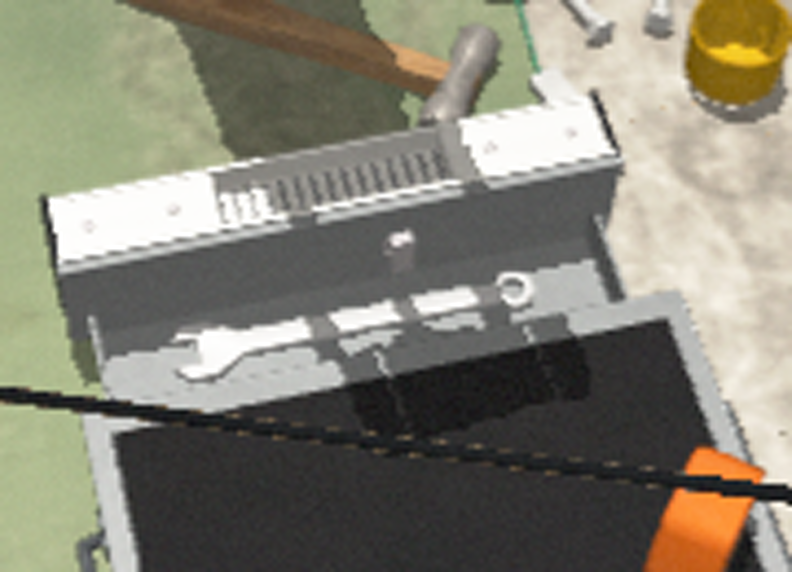

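The drawer is open and the fingers are clear, with front corners now at (42,197) and (595,92). I'll confirm the opening against the shut picture.

```bash
python3 - <<'E'
from h import *
a=np.radians(3.4)
def ch(p,o,f,z):
    q=atz("scene",((p[0]+.5)/f-.5+o[0],(p[1]+.5)/f-.5+o[1]),z)-np.array([529,171,0]);return (q[0]*np.cos(a)+q[1]*np.sin(a)).round(1),(-q[0]*np.sin(a)+q[1]*np.cos(a)).round(1)
print("front now",[ch(p,(230,130),4.4,88) for p in[(42,197),(595,92)]],"shut",[ch(p,(230,165),3.7,88) for p in[(62,150),(540,55)]])
print("chan rear now",[ch(p,(230,130),4.4,92) for p in[(220,230),(472,183)]], "shut", [ch(p,(230,165),3.7,92) for p in[(217,174),(415,130)]])
print("rear edge now",[ch(p,(230,130),4.4,92) for p in[(62,270),(618,160)]])
# image registration of the drawer front itself
def warp(img):
    pts=np.array([[-24,-160],[-24,160],[22,-160],[22,160]],float);return None
def strip(fr,d):
    X,Y=np.meshgrid(np.arange(-40,45,1.),np.arange(-165,-75,1.)); X=X-d
    W=np.stack([529+X*np.cos(a)-Y*np.sin(a),171+X*np.sin(a)+Y*np.cos(a),np.full_like(X,90)],-1)
    c=cams["scene"];q=((W.reshape(-1,3)-c["eye"])@np.array(c["rotation"]))*[1,-1,-1]
    uv=cv2.projectPoints(q.reshape(-1,1,3),np.zeros(3),np.zeros(3),np.array(c["K"]),np.array(c["dist_coeffs"]))[0].reshape(*X.shape,2).astype(np.float32)
    return cv2.cvtColor(cv2.remap(fr,uv[...,0],uv[...,1],1),6).astype(np.float32)[:, :62]
r=strip(cv2.imread("pics/scene0.png"),0)
sc=[(cv2.matchTemplate(strip(cams["scene"]["frame"],d),r,5)[0,0],d) for d in range(50,121)]
print(sorted(sc)[-4:])
E
```

```text
front now [(np.float64(-115.3), np.float64(-166.7)), (np.float64(-116.1), np.float64(167.6))] shut [(np.float64(-21.0), np.float64(-164.0)), (np.float64(-21.5), np.float64(166.8))]
chan rear now [(np.float64(-66.9), np.float64(-71.8)), (np.float64(-65.9), np.float64(77.0))] shut [(np.float64(22.5), np.float64(-68.9)), (np.float64(19.5), np.float64(66.0))]
rear edge now [(np.float64(-60.6), np.float64(-163.6)), (np.float64(-62.4), np.float64(164.6))]
[(np.float32(0.9023126), 94), (np.float32(0.91014713), 91), (np.float32(0.91338384), 93), (np.float32(0.91645664), 92)]
```

Three estimates agree on an opening of about 87–94 mm, above the 80 mm needed. The arm is clear and nothing else has moved, so I'm handing in.

```bash
python3 -c "
from plant import ctrl
print(ctrl.finish_job())"
```

```text
the job is handed in; nothing more can be done
None
```

The catch was found about 24 mm left of the channel's middle and pressed right down, the drawer was drawn out about 9 cm and released, and the job was handed in with the arm clear.

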